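Filter lever to the third click

TASK

Set the filter changer on top of the photometer to its third detent: with the closed fingertips, push the black lever knob out of its parked place and along its slot towards the end with the detector tube, feel it click into the first, second and third notch, and leave it resting in the third without ever running on into the fourth. Only push the knob, never pinch it, take it between the fingers or shove it hard, and leave the vials and the handheld analyser standing where they are. Finish with the hand clear of everything.

Things in the scene. Friction and masses are not known exactly. Their poses are not given: they have to be found in the camera images.
- photometer: Cream bench photometer fixed on the table, a box 170 (x) by 270 (y) by 70 mm high, flat top (deck) at z = 70 mm, yaw within 0.5 rad of 0. Origin: centre of its underside. Detector tube, 48 mm thick, sticks out 30 mm from its +y end. Display on its -x side. In the deck a slot runs along y at x = -20 mm, for the lever knob; beside the slot, at +x, four flat black ticks mark the four notches (home has none).
- filter_lever_top (a point): Centre of the top of the lever knob: an upright black plastic cylinder, 18 mm in diameter, from 2 to 44 mm above the deck (this point is 114 mm above the table). Axes parallel to the photometer's. The knob slides along the photometer's y only.
- third_notch (a point): Point on the deck, in the middle of the slot, where the knob's axis stands when it rests in the third notch (x = -20, y = 10, z = 70 mm from the photometer's origin). Axes as the photometer's. Leaving home or a notch takes a push that rises to about 5 N half-way to the crest and falls again; past the crest the knob snaps ahead by itself, off the finger, and stays in the next notch.
- filter_lever (a joint): Travel of the knob along the photometer's +y (to the detector tube), m; end stops at 0 and 0.098. At value q the knob's axis is at y = -62 mm + q, x = -20 mm in the photometer's frame. Starts parked at 0, against the stop (home, not counted). Notches at 0.024, 0.048, 0.072 (the third) and 0.096; crests at 0.012, 0.036, 0.060, 0.084. Sliding friction about 1 N.
- vial_deck: Glass vial with white cap, 24 mm in diameter, 50 mm tall, 35 g, loose, standing on the deck on the +x side of the slot near the -y end. Origin: centre of its underside.
- vial_tall: Glass vial with white cap, 28 mm in diameter, 65 mm tall, loose, standing on the table beside the photometer's -x side. Origin: centre of its underside.
- vial_short: Glass vial with white cap, 28 mm in diameter, 48 mm tall, loose, standing on the table beside the photometer's -x side. Origin: centre of its underside.
- analyser: Orange handheld analyser, 85 by 150 by 45 mm, 0.6 kg, loose, lying on the table past the photometer's +y end. Origin: centre of its underside, z up.

How it is judged:
By the outcome, as a careful person would: the job done as asked, in the order asked, and still so for the second after the job is handed in, with the robot touching nothing.
It also fails if it takes over 54 s, if anything falls off the work surface, if the arm or the gripper's body presses on something with over 40 N, if the wrist force passes 120 N, or if a joint passes its speed limit or range.

ROBOT

A 6-joint arm with a two-finger parallel gripper is mounted at the origin on the work surface. World frame = base frame: x ahead of the robot, y to its left, z up, the work surface at z = 0. Lengths are in m, angles in rad, forces in N, time in s.
With the tool pointing down it reaches from about 0.425 to 0.925 m from the base axis. Payload 12.5 kg.
Tool frame: the origin (TCP) lies at the very end of the fingers, on their centre line; the grasp point (between the pads) lies 19 mm behind it; z points along the fingers, y is the direction in which the jaws open and shut (so a half turn about z gives the same grasp; the last joint's range is limited). The gripper opens to 85 mm and grips with 20 to 120 N. Pads are 22 mm wide; open, the fingers measure 114 mm over their backs; the gripper's body (76 mm by 85 mm) begins 54 mm behind the grasp point. The pads swing forward as they close: fully open they stand 13 mm farther back than shut.
Start: joints at [-1.365, 0.491, 1.559, -0, 1.092, -0.106], TCP at [0.192, -0.595, 0.231] pointing down, gripper open.
Joint ranges: [-3.1, 3.1], [-0.84, 2.19], [0.05, 2.79], [-1.13, 4.28], [0.06, 2.93], [-2.69, 2.69]. Speed limits (rad/s): [2.22, 2.22, 2.79, 3.14, 3.14, 3.14].

INTERFACE

Orientations are given as a rotation vector (axis times angle).
In Python, from cell import * gives the robot as it stands. The module is installed in compiled form; this text tells all that it offers. Calls block until the motion is done:
- goto(position, orientation): joint-space move of the TCP to a pose.
- move_linear(position, ori=None, v=0.15): straight line of the TCP; ori=None keeps the orientation; v is the mean speed in m/s.
- move_j(angles): joint-space move.
- gripper_open() and close_gripper(f_grip=None): open the fingers fully, or close them until they stop; f_grip is the grip in N (None keeps the last).
- hold(seconds).
- inverse_kinematics(position, orientation): joint angles nearest the present ones, or None.
- get_obs(): the state.
- read_camera(name): name is "scene" or "top" or "wrist"; returns a dict with "pixels" (420x560x3 uint8, red, green, blue), "fx", "fy", "cx", "cy" (pixels), "position" and "attitude" of the camera in the world. Camera axes: x right, y down, z forward; pixel columns grow to the right and rows downward; lengths in m; the calibration is good to about 2 mm. A picture is of the moment at which its call begins. There is no depth.
A pose or a line that the arm cannot do raises MotionError and nothing moves.
- close_job(): hands the job in, once; it reports no verdict.
The state is a dict: "clock": time; "q": joint angles; "qvel": joint speeds; "effort": joint torques, N m; "tcp_pos": TCP position; "orientation": TCP orientation; "ft_force": force on the tool from outside, world axes, zero at the start; "torque": the same for the moment, N m; "width": finger opening in m.
Only numpy, scipy, OpenCV 4.12 (cv2) and the standard library are available. Lean on these libraries where they do the work, as an engineer would, in place of code of your own. Each camera call takes 0.05 s, during which the arm holds its last target.

## Working session

There is one attempt and no reset: what is moved stays moved. The work goes in short steps, each a Python script; the robot and the scene stay as the last script left them, time stands still between calls to the robot, and variables do not carry over. Pictures are saved under pics/ and viewed, and the job is handed in when it is done.

```bash
mkdir -p pics; python3 - <<'E'
from cell import *
import cv2
for n in ("scene","top","wrist"):
    c=read_camera(n); cv2.imwrite(f"pics/a_{n}.png",c["pixels"][:,:,::-1])
    print(n,c["fx"],c["fy"],c["cx"],c["cy"],c["position"],c["attitude"])
o=get_obs(); print(o)
E
```

```text
scene 424.95415906994 424.95415906994 281.3719521073951 210.26784469186887 [ 1.13045942 -0.08857303  0.85631332] [-2.08365072 -1.4968827   0.5014439 ]
top 389.5098804002355 389.5098804002355 279.98431658858675 211.24044928747955 [0.49958246 0.07407893 0.78049932] [-2.13840373  2.19196022 -0.06000843]
wrist 324.47387387922896 324.47387387922896 280.2627755413779 207.7297679553266 [ 0.26507109 -0.57064793  0.37396631] [ 2.32962772 -1.69630495 -0.26470508]
{'clock': 0.15, 'q': array([-1.36460903e+00,  4.91394634e-01,  1.55932054e+00, -4.49241830e-05,
        1.09172148e+00, -1.05568231e-01]), 'qvel': array([ 0.00140871, -0.00160057, -0.00089195,  0.0001448 , -0.00146752,
       -0.0011002 ]), 'effort': array([ 1.44567181e-03, -6.18707013e+01, -2.61690509e+01, -1.69769528e-04,
        3.18594459e-03,  2.79853060e-05]), 'tcp_pos': array([ 0.19170087, -0.59468997,  0.23087461]), 'orientation': array([-3.10266706e+00, -4.87625318e-01,  1.29165101e-04]), 'ft_force': array([0.47031155, 0.41519944, 0.10773935]), 'torque': array([-0.08913412,  0.04006764, -0.00303137]), 'width': 0.0854335965395258}
```

View pics/a_top.png

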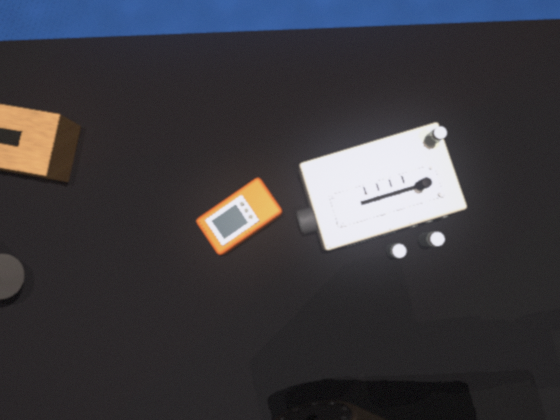

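View pics/a_scene.png

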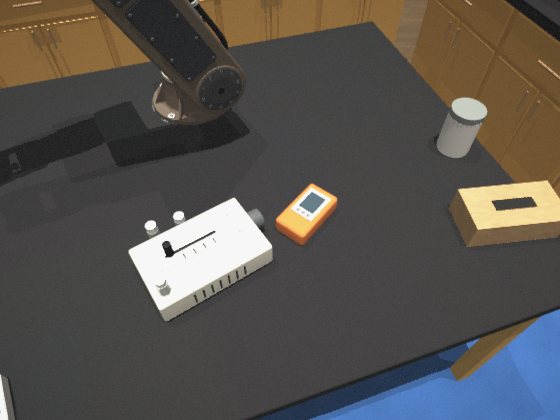

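The top view shows the photometer at about (300–465, 125–248), with the tube at its left end. The knob is near (426, 183), the deck vial at (437, 133), the table vials at (399, 251) and (436, 239), and the analyser at (238, 216). Next I'll measure the deck, ticks and knob.

```bash
cat > h.py <<'E'
from cell import *
import cv2, numpy as np
from scipy.spatial.transform import Rotation as R
def ray(c,u,v):
    d=R.from_rotvec(c["attitude"]).as_matrix()@np.array([(u-c["cx"])/c["fx"],(v-c["cy"])/c["fy"],1]); return np.array(c["position"]),d
def plane(c,u,v,z):
    p,d=ray(c,u,v); return p+d*(z-p[2])/d[2]
def proj(c,P):
    q=R.from_rotvec(c["attitude"]).as_matrix().T@(np.array(P)-c["position"]); return np.array([c["fx"]*q[0]/q[2]+c["cx"],c["fy"]*q[1]/q[2]+c["cy"]])
def crop(c,x0,x1,y0,y1,k,name):
    cv2.imwrite(name,cv2.resize(c["pixels"][y0:y1,x0:x1,::-1],None,fx=k,fy=k,interpolation=cv2.INTER_CUBIC))
E
python3 - <<'E'
from h import *
c=read_camera("top"); np.save("top.npy",c,allow_pickle=True)
crop(c,290,480,115,265,4,"pics/b_top.png")
s=read_camera("scene"); np.save("scene.npy",s,allow_pickle=True)
crop(s,115,285,190,325,4,"pics/b_scene.png")
E
```

```text
(no output)
```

View pics/b_top.png

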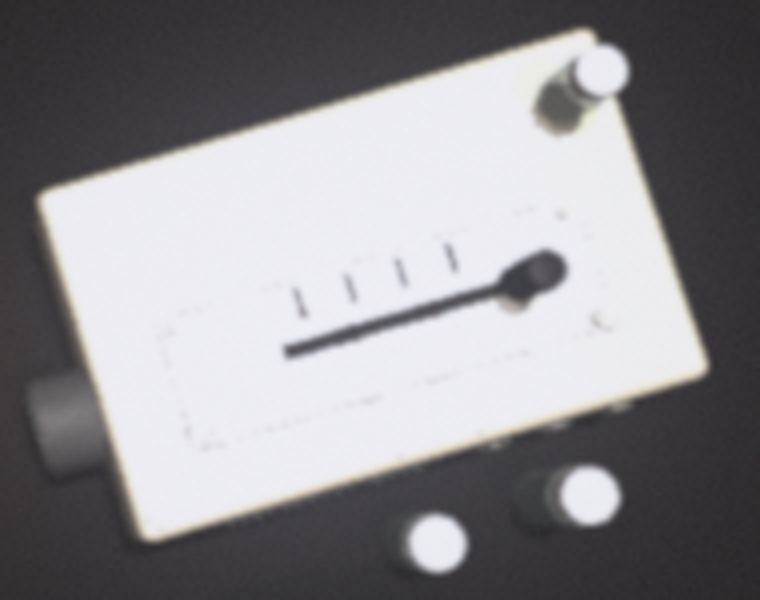

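View pics/b_scene.png

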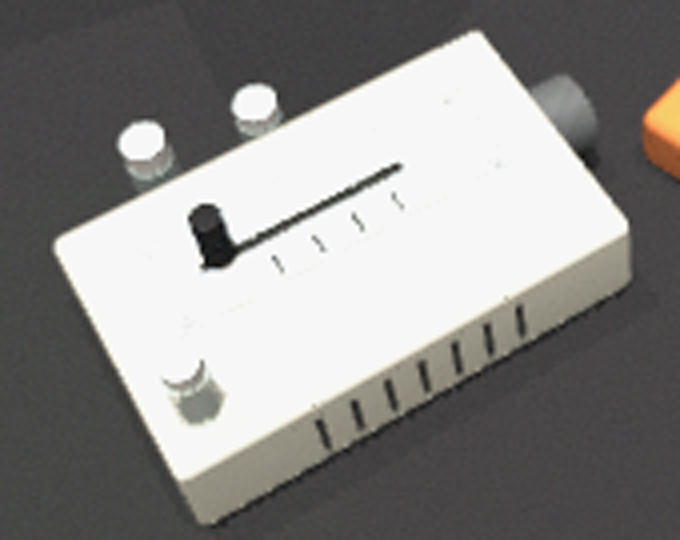

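The crops show the knob top at top-view pixel (426, 182), the deck corners clearly, and four ticks beside the slot. I'll fit these using masks.

```bash
python3 - <<'E'
from h import *
c=np.load("top.npy",allow_pickle=True).item(); s=np.load("scene.npy",allow_pickle=True).item()
g=cv2.cvtColor(c["pixels"],cv2.COLOR_RGB2GRAY)
m=((g>140)*255).astype(np.uint8); m[:, :290]=0
m=cv2.morphologyEx(m,cv2.MORPH_OPEN,np.ones((5,5)))
cs,_=cv2.findContours(m,cv2.RETR_EXTERNAL,cv2.CHAIN_APPROX_NONE); k=max(cs,key=cv2.contourArea)
pts=np.array([plane(c,*p,0.07)[:2] for p in k[:,0].astype(float)],np.float32)
r=cv2.minAreaRect(pts); print("rect",r); 
# ticks/slot/knob in scene & top
def darkblobs(im,roi,thr,a0):
    g=cv2.cvtColor(im["pixels"],cv2.COLOR_RGB2GRAY); x0,x1,y0,y1=roi
    d=np.zeros_like(g); d[y0:y1,x0:x1]=(g[y0:y1,x0:x1]<thr)*255
    n,l,st,ce=cv2.connectedComponentsWithStats(d)
    for i in range(1,n):
        if st[i,4]>=a0: print(st[i],ce[i],plane(im,*ce[i],0.07).round(4),)
print("top"); darkblobs(c,(355,440,165,215),190,4)
print("scene"); darkblobs(s,(155,225,235,275),190,4)
# knob triang using approx top centres
def tri(a,b):
    p,d=ray(c,*a); q,e=ray(s,*b)
    A=np.stack([d,-e],1); t=np.linalg.lstsq(A,q-p,rcond=None)[0]; P=p+d*t[0];Q=q+e*t[1]; print((P+Q)/2,np.linalg.norm(P-Q))
kt=(290+546/4,115+270/4); ks=(115+205/4,190+213/4)
tri(kt,ks); print(plane(c,*kt,.114),plane(s,*ks,.114))
print("vials deck",plane(c,290+600/4,115+72/4,.12),"short/tall?",plane(c,290+436/4,115+543/4,.048),plane(c,290+589/4,115+495/4,.065))
E
```

```text
rect ((0.6032119989395142, -0.09847566485404968), (0.16952867805957794, 0.27779629826545715), 15.175739288330078)
top
[402 177   2   5   6] [402.5 179. ] [ 0.6125 -0.132   0.07  ]
[361 177  71  28 431] [402.70301624 190.22969838] [ 0.5918 -0.1313  0.07  ]
[377 185   2   5   5] [377.4 187. ] [ 0.599  -0.0858  0.07  ]
[365 191   2   3   4] [365.25 192.25] [ 0.59   -0.0633  0.07  ]
scene
[155 235   3   2   4] [155.75 235.25] [ 0.5412 -0.1816  0.07  ]
[162 235  48  23 235] [176.73617021 246.7106383 ] [ 0.586  -0.1428  0.07  ]
[203 243   3   5   5] [204. 245.] [ 0.6005 -0.0855  0.07  ]
[193 249   3   4   4] [194.25 250.5 ] [ 0.6077 -0.1086  0.07  ]
[183 254   3   4   4] [184.  255.5] [ 0.6131 -0.132   0.07  ]
[ 0.59887484 -0.15976224  0.11134352] 0.001448267331257419
[ 0.59831367 -0.15956853  0.114     ] [ 0.60111266 -0.15882553  0.114     ]
vials deck [ 0.68217029 -0.18495538  0.12      ] short/tall? [ 0.48178114 -0.12527229  0.048     ] [ 0.50223234 -0.19041689  0.065     ]
```

```bash
python3 - <<'E'
from h import *
c=np.load("top.npy",allow_pickle=True).item(); s=np.load("scene.npy",allow_pickle=True).item()
g=cv2.cvtColor(c["pixels"],cv2.COLOR_RGB2GRAY)
m=((g>140)*255).astype(np.uint8); m[:, :290]=0
m=cv2.morphologyEx(m,cv2.MORPH_OPEN,np.ones((5,5)))
cs,_=cv2.findContours(m,cv2.RETR_EXTERNAL,cv2.CHAIN_APPROX_NONE); k=max(cs,key=cv2.contourArea)
P=np.array([plane(c,*p,0.07)[:2] for p in k[:,0].astype(float)])
yaw=np.deg2rad(15.2); C=np.array([.602,-.0946])
for it in range(3):
    ex=np.array([np.cos(yaw),np.sin(yaw)]);ey=np.array([-ex[1],ex[0]])
    L=np.stack([(P-C)@ex,(P-C)@ey],1)
    res={}
    for n,sel in dict(xm=(abs(L[:,0]+.085)<.006)&(abs(L[:,1])<.115),xp=(abs(L[:,0]-.085)<.006)&(L[:,1]<.115)&(L[:,1]>-.07)).items():
        f=np.polyfit(L[sel,1],L[sel,0],1); res[n]=f
    for n,sel in dict(ym=(abs(L[:,1]+.135)<.008)&(L[:,0]<.03)&(L[:,0]>-.07),yp=(abs(L[:,1]-.135)<.008)&(abs(L[:,0])<.07)).items():
        f=np.polyfit(L[sel,0],L[sel,1],1); res[n]=f
    print({n:f.round(4) for n,f in res.items()},yaw,C)
    dy=np.mean([-res['xm'][0],-res['xp'][0],res['ym'][0],res['yp'][0]]); 
    C=C+ex*(res['xm'][1]+res['xp'][1])/2+ey*(res['ym'][1]+res['yp'][1])/2; yaw+=dy
ex=np.array([np.cos(yaw),np.sin(yaw)]);ey=np.array([-ex[1],ex[0]])
print(yaw,C,"knob pred",C-.02*ex-.062*ey, "kn meas local",[( (np.array(q)-C)@ex,(np.array(q)-C)@ey) for q in ((.5983,-.1596),(.6011,-.1588))])
for q in ((.6125,-.132),(.599,-.0858),(.59,-.0633),(.6005,-.0855),(.6077,-.1086),(.6131,-.132)): print("tick",(np.array(q)-C)@ex,(np.array(q)-C)@ey)
for n,q in dict(vd=(.682,-.185),vs=(.4818,-.1253),vt=(.5022,-.1904)).items(): print(n,(np.array(q)-C)@ex,(np.array(q)-C)@ey)
E
```

```text
{'xm': array([-0.0013, -0.0832]), 'xp': array([-0.0023,  0.0839]), 'ym': array([ 0.0029, -0.1328]), 'yp': array([0.0006, 0.1339])} 0.26529004630313807 [ 0.602  -0.0946]
{'xm': array([ 0.0005, -0.0836]), 'xp': array([-0.0005,  0.0836]), 'ym': array([ 0.0011, -0.1333]), 'yp': array([-0.0013,  0.1333])} 0.2670781138807375 [ 0.60218911 -0.09399102]
{'xm': array([ 0.0004, -0.0836]), 'xp': array([-0.0006,  0.0836]), 'ym': array([ 0.0012, -0.1333]), 'yp': array([-0.0013,  0.1333])} 0.2670380620363382 [ 0.60218839 -0.09399234]
0.26703805594660723 [ 0.60218839 -0.09399234] knob pred [ 0.59925755 -0.15907237] kn meas local [(np.float64(-0.021062837546628615), np.float64(-0.06225625380018923)), (np.float64(-0.018150978247064447), np.float64(-0.06222346021024875))]
tick -8.316471217372455e-05 -0.03938152259391635
tick -0.0009136259595429167 0.008743318539500602
tick -0.0036574345645763646 0.03282072525905711
tick 0.0006123717978207979 0.0086368720998181
tick 0.001461652941532415 -0.015544292502800514
tick 0.0004955693145289685 -0.039539847975129876
vd 0.05296811804036579 -0.1088423849432286
vs -0.12438276010537282 0.0015695529119480757
vt -0.12188410705914866 -0.06660615194656143
```

Pose: centre (0.602, -0.094), yaw 0.267. Deck size, knob, slot and ticks agree within about 1.5 mm. The deck vial is at local (53, -109), well away from the fingers' path. Next: close the fingers up high and move in behind the knob.

```bash
cat >> h.py <<'E'
YAW=.26704; C=np.array([.60219,-.09399]); ex=np.array([np.cos(YAW),np.sin(YAW)]); ey=np.array([-ex[1],ex[0]])
def W(x,y,z): return np.r_[C+ex*x+ey*y,z]
def loc(p): d=np.array(p)[:2]-C; return np.r_[d@ex,d@ey,p[2]]
def ori(a): return (R.from_euler('z',a)*R.from_euler('x',np.pi)).as_rotvec()
def st():
    o=get_obs(); f=o["ft_force"]; return o["clock"],loc(o["tcp_pos"])*1000,np.array([f[:2]@ex,f[:2]@ey,f[2]])
E
python3 - <<'E'
from h import *
best=None
for a in (YAW+np.pi/2,YAW-np.pi/2):
    q=inverse_kinematics(W(-.02,-.105,.2),ori(a)); print(a,q)
    if q is not None and (best is None or abs(q[5])<abs(best[1][5])): best=(a,q)
a=best[0]; open("a.txt","w").write(str(a))
close_gripper(20); print(get_obs()["width"],get_obs()["clock"])
goto(W(-.02,-.105,.2),ori(a)); print(st())
move_linear(W(-.02,-.105,.14),v=.1); print(st())
w=read_camera("wrist"); cv2.imwrite("pics/c_wrist.png",w["pixels"][:,:,::-1])
w=read_camera("scene"); crop(w,115,285,150,325,4,"pics/c_scene.png")
E
```

```text
1.8378363267948965 [-0.42005522  0.54645379  1.54800177  0.          1.04713709 -0.68709522]
-1.3037563267948966 [-4.20055223e-01  5.46453789e-01  1.54800177e+00 -4.44089210e-16
  1.04713709e+00  2.45449743e+00]
0.00016494372180218873 1.0167
(3.0833, array([ -20.52283369, -105.86408314,  200.06086247]), array([-0.67233051, -1.13974929,  0.35149664]))
(3.8333, array([ -19.83266807, -105.26114537,  140.427007  ]), array([ 0.22349196, -0.09922129, -0.88649413]))
```

View pics/c_wrist.png

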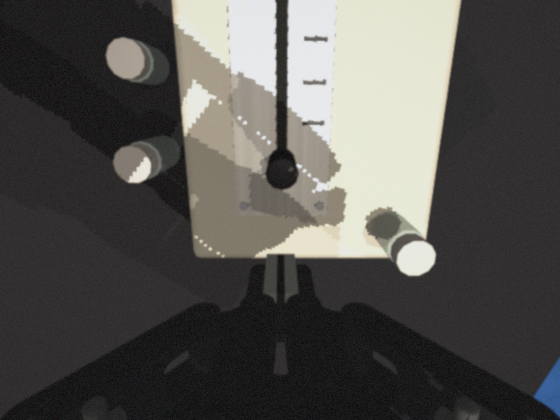

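View pics/c_scene.png

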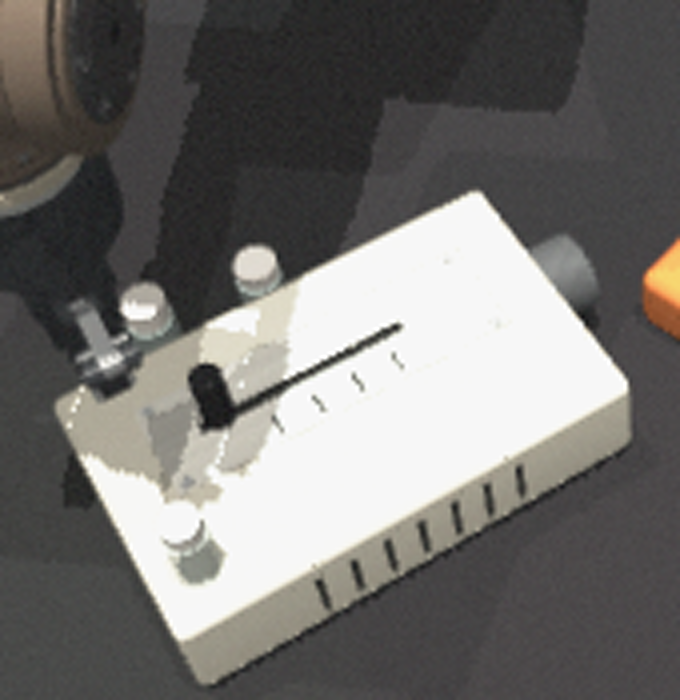

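The wrist view shows the shut fingers in line with the slot (columns about 281 and 282) and the deck vial well to the right at (410, 255). Next I'll descend and feel for contact.

```bash
python3 - <<'E'
from h import *
move_linear(W(-.02,-.102,.088),v=.1); hold(.2); print(st())
b=np.mean([st()[2] for _ in range(5)],0); 
y=-.102
while y<-.070:
    y+=.001 if y<-.090 else .0005
    move_linear(W(-.02,y,.088),v=.02); s=st(); f=s[2]-b; print(round(s[0],2),s[1].round(1),f.round(2))
    if f[1]<-2.0: break
E
```

```text
(4.8083, array([ -19.78333831, -102.19612719,   88.69417899]), array([ 0.01640535, -0.21390329, -0.52656291]))
5.06 [ -20.  -101.    88.2] [-0.32  0.36  0.4 ]
5.31 [-20.  -99.9  88. ] [0.48 0.46 0.91]
5.56 [-20.  -98.9  88. ] [ 0.1   0.32 -0.06]
5.81 [-20.  -97.9  88. ] [0.45 0.53 1.35]
6.06 [-20.  -96.9  88. ] [-0.42 -0.27  0.37]
6.31 [-20. -96.  88.] [-0.62  0.39  1.09]
6.56 [-20.  -94.9  88. ] [ 0.29 -0.78  0.69]
6.81 [-20.  -93.9  88. ] [-0.15  0.22  1.24]
7.06 [-20.  -92.9  88. ] [-0.05 -0.32  0.08]
7.31 [-20.  -91.9  88. ] [-0.03  0.28 -0.3 ]
7.56 [-20.  -90.9  88. ] [-0.31 -0.65  0.38]
7.81 [-20.  -89.9  88. ] [0.08 0.23 1.51]
8.06 [-20.  -89.5  88. ] [-0.68  0.79 -0.53]
8.31 [-20. -89.  88.] [ 0.16 -1.1   0.64]
8.56 [-20.  -88.4  88. ] [-0.76  0.28  0.77]
8.81 [-20. -88.  88.] [-0.46  0.17  1.39]
9.06 [-20.  -87.5  88. ] [-0.07  0.16 -0.13]
9.31 [-20. -87.  88.] [-0.16 -0.44  1.34]
9.56 [-20.  -86.5  88. ] [-0.4   0.38  0.48]
9.81 [-20. -86.  88.] [ 0.21 -0.22  0.57]
10.06 [-20.  -85.5  88. ] [-0.8   0.16  0.69]
10.31 [-20. -85.  88.] [-0.52 -0.26 -0.68]
10.56 [-20.  -84.5  88. ] [ 0.22 -0.03  0.52]
10.81 [-20. -84.  88.] [-0.01 -0.18  1.44]
11.06 [-20.  -83.5  88. ] [-0.45  0.68  0.85]
11.31 [-20. -83.  88.] [-0.53  0.39  0.98]
11.56 [-20.  -82.6  88. ] [-0.02 -0.4   0.42]
11.81 [-20.  -82.1  88. ] [-0.07 -0.87 -0.67]
12.06 [-20.  -81.6  88. ] [ 0.33 -2.22  0.74]
```

Contact is at TCP y ≈ -82.3, so the knob-to-TCP offset is about 20.3 mm, close to the expected 20. I'll push over the first crest in 1 mm steps.

```bash
cat >> h.py <<'E'
def push(y0,y1,b,step=.001):
    """creep to y1; stop when the force has peaked and dropped (knob snapped off)"""
    y=y0; pk=0
    while y<y1-1e-9:
        y=min(y+step,y1); move_linear(W(-.02,y,.088),v=.02)
        ss=[st() for _ in range(3)]; s=ss[-1]; f=np.mean([k[2] for k in ss],0)-b
        pk=min(pk,f[1]); print(round(s[0],2),s[1].round(1),f.round(2))
        if f[1]<-9: print("HARD"); break
    return y
E
python3 - <<'E'
from h import *
b=np.array([0,-.2,-.3])
y=push(-.0815,-.0685,b); hold(.2); print(y,st())
s=read_camera("scene"); crop(s,115,285,150,325,4,"pics/d_scene.png")
s=read_camera("top"); crop(s,290,480,115,265,4,"pics/d_top.png")
E
```

```text
12.31 [-20.  -80.5  88. ] [ 0.06 -2.81  0.25]
12.56 [-20.  -79.6  88. ] [-0.69 -2.38 -0.93]
12.81 [-20.  -78.6  88. ] [ 0.02 -3.07 -0.26]
13.06 [-20.  -77.5  88. ] [-0.39 -3.98 -0.04]
13.31 [-20.  -76.5  88. ] [-0.06 -3.55  1.24]
13.56 [-20.  -75.4  88. ] [ 0.3  -3.98  0.31]
13.81 [-20.  -74.4  88. ] [ 0.09 -3.13  1.02]
14.06 [-20.  -73.3  88. ] [ 1.69 -2.62  1.15]
14.31 [-20.  -72.2  88. ] [ 1.   -1.84  0.46]
14.56 [-20.  -71.2  87.9] [-0.57 -1.09  0.87]
14.81 [-20.2 -70.2  87.9] [0.52 0.51 1.24]
15.06 [-20.  -69.4  88. ] [-0.28  0.46  0.24]
15.31 [-20.  -68.4  88. ] [ 0.71 -0.59  0.51]
-0.0685 (15.5083, array([-19.99999683, -68.52083742,  87.98788314]), array([-0.91533456, -0.42388419, -1.01752117]))
```

View pics/d_scene.png

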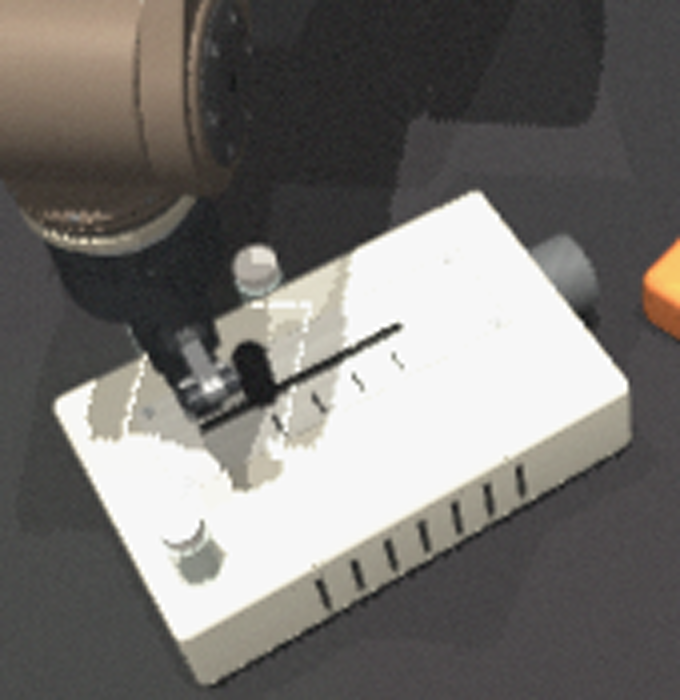

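The force peaked at 4 N, then dropped to nothing near TCP -70.5. The image shows the knob ahead of the fingers at the first tick, crop (265, 395). Second notch next.

```bash
python3 - <<'E'
from h import *
b=np.array([0,-.2,-.3])
move_linear(W(-.02,-.061,.088),v=.02)
y=push(-.061,-.045,b); hold(.2); print(y,st())
s=read_camera("scene"); crop(s,115,285,150,325,4,"pics/e_scene.png")
E
```

```text
16.38 [-20. -60.  88.] [ 0.11 -0.17 -0.48]
16.63 [-20. -59.  88.] [-0.29  1.61  0.19]
16.88 [-20. -58.  88.] [ 0.14  0.3  -0.68]
17.13 [-20.  -57.1  88. ] [ 0.68 -1.42  0.42]
17.38 [-20.  -56.1  88. ] [ 0.18 -3.69  0.92]
17.63 [-20. -55.  88.] [ 0.03 -2.37  0.53]
17.88 [-20. -54.  88.] [ 0.02 -2.77  0.31]
18.13 [-20. -53.  88.] [ 0.05 -4.45 -0.27]
18.38 [-20. -52.  88.] [ 0.13 -3.79  0.29]
18.63 [-20.  -50.9  88. ] [ 0.5  -3.72  0.11]
18.88 [-20.  -49.8  88. ] [-0.02 -4.02  0.46]
19.13 [-20.  -48.8  88. ] [ 0.05 -1.88  0.78]
19.38 [-20.  -47.8  88. ] [ 0.07 -0.57 -0.41]
19.63 [-20.1 -46.7  87.9] [ 0.16 -0.11  0.77]
19.88 [-20.1 -45.8  87.9] [ 0.44  0.41 -0.02]
20.13 [-20.  -44.9  88. ] [-0.19  0.05  0.32]
-0.045 (20.3333, array([-19.97454509, -45.02650024,  88.01671813]), array([-0.57982214,  0.16488136, -0.28896059]))
```

View pics/e_scene.png

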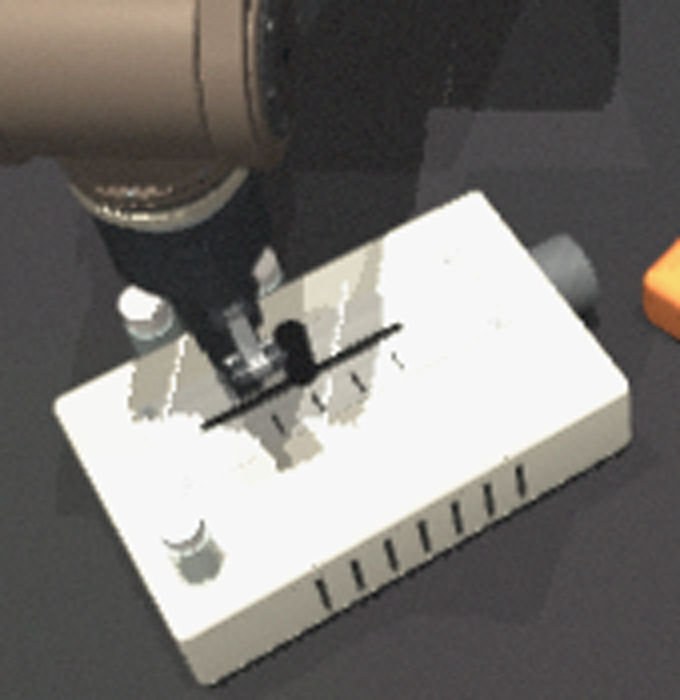

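The knob snapped off around TCP -47.5 and now stands at the second tick, crop (303, 375). For the third notch I'll stop by TCP -21, well short of contact at about -10 with the knob settled.

```bash
python3 - <<'E'
from h import *
b=np.array([0,-.2,-.3])
move_linear(W(-.02,-.036,.088),v=.02)
y=push(-.036,-.021,b); hold(.3); print(y,st())
s=read_camera("scene"); crop(s,115,285,150,325,4,"pics/f_scene.png")
E
```

```text
21.23 [-20. -35.  88.] [-0.35  0.92  0.52]
21.48 [-20. -34.  88.] [ 0.04 -0.9   0.49]
21.73 [-20.  -33.1  88. ] [-0.63 -0.75  0.48]
21.98 [-20.  -32.1  88. ] [-0.08 -3.09  0.29]
22.23 [-19.9 -31.1  88. ] [ 0.2  -3.39 -0.05]
22.48 [-20. -30.  88.] [ 0.29 -5.   -0.42]
22.73 [-20. -29.  88.] [-0.05 -2.94  0.6 ]
22.98 [-20.  -27.9  88. ] [ 0.09 -4.27  0.24]
23.23 [-20.  -26.9  88. ] [ 0.53 -3.48  0.49]
23.48 [-20.  -25.9  88. ] [ 0.62 -3.07  1.08]
23.73 [-20.  -24.8  88. ] [-0.67 -2.23  0.77]
23.98 [-20.  -23.7  88. ] [ 0.69 -0.79  1.37]
24.23 [-20.1 -22.7  87.9] [0.2  0.14 0.45]
24.48 [-20.1 -21.8  87.9] [ 0.74  0.68 -0.53]
24.73 [-20.  -20.9  88. ] [ 0.2  -1.32  0.53]
-0.021 (25.0333, array([-19.9876303 , -21.0127934 ,  87.99959237]), array([ 0.33854272,  0.29132811, -1.05648252]))
```

View pics/f_scene.png

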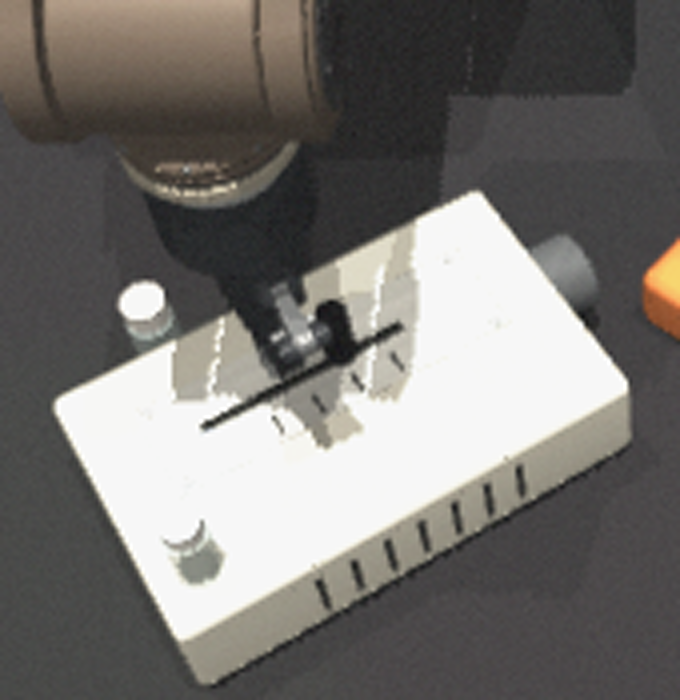

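The third click is felt and the knob is at the third tick, crop (342, 352). I'll back off, lift clear and measure.

```bash
python3 - <<'E'
from h import *
move_linear(W(-.02,-.035,.088),v=.05)
move_linear(W(-.02,-.035,.22),v=.12)
goto(W(-.02,-.235,.26),ori(float(open("a.txt").read()))); hold(.3); print(st())
s=read_camera("scene"); crop(s,115,285,150,325,4,"pics/g_scene.png"); c=read_camera("top"); crop(c,290,480,115,265,4,"pics/g_top.png")
np.save("top2.npy",c,allow_pickle=True); np.save("scene2.npy",s,allow_pickle=True)
for n,im in (("top",c),("scene",s)):
    print(n,"expected knob-top px per notch",[(k,proj(im,W(-.02,-.062+.024*k,.114)).round(1)) for k in (2,3,4)])
g=cv2.cvtColor(s["pixels"],cv2.COLOR_RGB2GRAY)
E
```

```text
(27.9, array([ -19.52885335, -233.97786704,  260.20768033]), array([0.27020693, 0.67189604, 0.26995077]))
top expected knob-top px per notch [(2, array([399.3, 190. ])), (3, array([385.8, 194.1])), (4, array([372.4, 198.1]))]
scene expected knob-top px per notch [(2, array([186.9, 231.9])), (3, array([197.1, 226.7])), (4, array([207.1, 221.6]))]
```

View pics/g_scene.png

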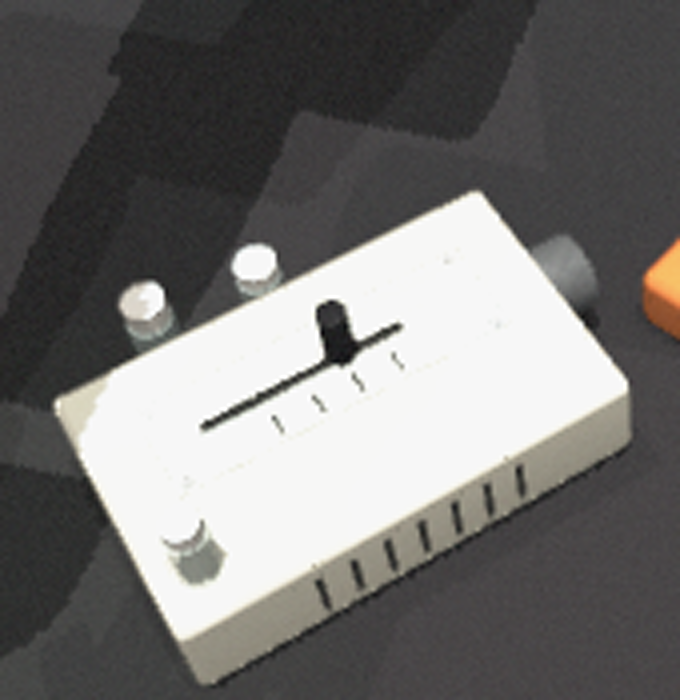

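View pics/g_top.png

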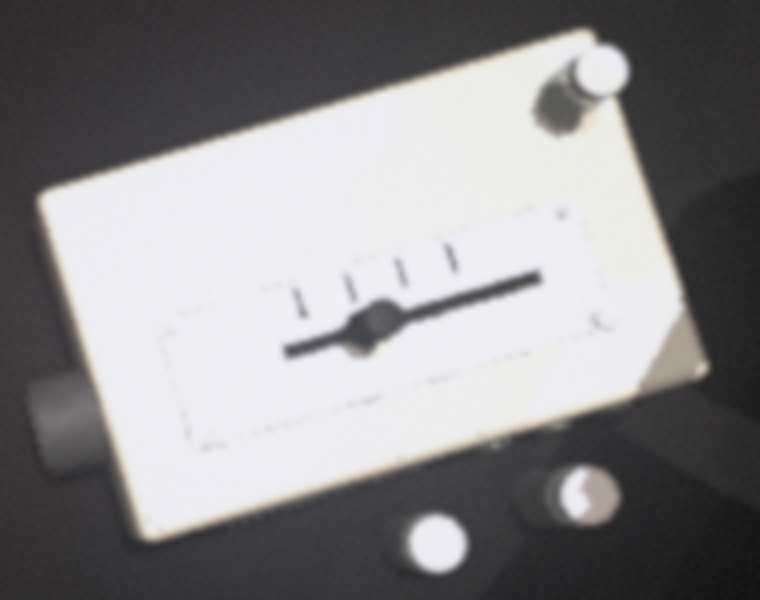

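The knob top is at top-view pixel (385, 195), against (385.8, 194.1) predicted for notch 3. In the scene view it is at (197.8, 227.5), against (197.1, 226.7). The vials appear at the same pixels as before, and the hand is clear.

```bash
python3 - <<'E'
from h import *
close_job(); print("ok")
E
```

```text
the job is handed in; nothing more can be done
ok
```

The filter lever is resting in the third notch, and I handed the job in at about 28 s on the robot's clock.

- **Push:** I pushed the knob with the closed fingertips, 1 mm at a time. It clicked into notches 1, 2 and 3, with the force peaking at about 4–5 N and falling to zero each time. At the third click I stopped about 11 mm short of where the fingers would have touched the knob again, so it was never pushed towards the fourth notch.
- **Knob position:** After I backed off and lifted clear, both camera views showed the knob top about 1 pixel (about 2 mm) from the position predicted for notch 3. The neighbouring notches are 11–14 pixels away.
- **Surroundings:** All three vials are at the same pixels as before. The last pictures show only the near edge of the analyser, which hasn't moved, and the hand never went near it.
- **Disagreements:** The deck outline came out about 3 mm small (167 × 267 mm). The measured ticks were mostly about 1.5 mm off their stated positions. Neither affected the result.

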